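# Clear the bay and swing the stapler in under the monitor riser

### The job

The long stapler on its swivel foot sticks out from under the monitor riser into the working space. Lift the tape dispenser out of its bay under the riser and set it down upright in the shallow tray (do not drop it), then swing the stapler fully home into the bay that you have freed, until it meets its stop parallel with the riser's front. Leave the cash box, the glue stick, the staple box and the pen where they are.

Things in the scene. Friction and masses are not known exactly. Their poses are not given: they have to be found in the camera images.
- riser: fixed wooden monitor riser, 240 deep x 560 wide x 218 mm high; board underside 200 mm up; 18 mm end panels; open front. Origin on the worktop on the stapler's swivel axis; x points away from the robot (board's front edge at x = -65, back at +175 mm), y left, z up. Bays left and right of the swivel, about y = +165 and -165 mm: one holds the tape dispenser, the other the cash box. A monitor stands on it.
- swivel (a joint): angle of the stapler about the upright swivel axis, rad: 0 = nose straight out to the front (riser's -x), positive = nose swung left (riser's +y); hard stops at +1.571 and -1.571, where it lies parallel with the riser's front under the board. Friction 0.25 N m; it stays where it is left.
- stapler_nose (a point): end of the black stapler's nose, 238 mm from the swivel axis, 58 mm above the worktop; the stapler lies along the line from swivel to nose and does not open. Heights above the worktop: foot plate 60 mm wide at 22 to 33 mm; arm 34 mm wide at 43 to 63 mm and 30 mm wide at 65 to 87 mm; top 99 mm. 32 mm of it project behind the axis.
- stapler_pivot (a point): point on the swivel axis 20 mm above the worktop, on top of the round steel foot (diameter 116 mm)
- tape_dispenser: dark desk tape dispenser, 36 wide (x) x 167 long (y) x 78 mm high, 0.5 to 0.75 kg; origin at the centre of its underside. Low tear-edge nose toward -y; two flat upright cheeks, 36 mm over their outer faces, run from y = -29 to +76 mm, up to z = 62 mm: grasp across them (along x) at y = +20 to +30 mm. It stands in a bay, tail (+y) toward the robot.
- tray: fixed shallow grey desk tray, 210 (its x) x 100 (its y) x 14 mm high, walls and floor 5 mm thick; origin at the centre of its underside. It stands left or right of the riser's front and its long axis x points roughly away from the robot. The dispenser may face either way in it.
- cash_box: closed grey metal cash box with a thin handle on top, 112 x 142 x 92 mm, 1.8 kg, in the other bay; origin at the centre of its underside; to be left alone
- tape_roll: fixed roll of tape lying flat, 104 mm across, 25 mm high, on the side opposite the tray; origin at the centre of its underside; an obstacle
- glue_stick: glue stick lying on its side, 28 x 95 (y) x 28 mm, origin at the centre of its underside; to be left alone
- staple_box: small carton of staples, 41 x 74 (y) x 27 mm, origin at the centre of its underside; to be left alone
- pen: black pen lying on the worktop, 12 x 145 (y) x 9 mm, origin at the centre of its underside; the stapler passes over it; to be left alone
Not all that is in view belongs to the job. What is shaped like the tape_dispenser but pink is not meant.

How it is judged:
By the outcome, as a careful person would: the job done as asked, in the order asked, and still so for the second after the job is handed in, with the robot touching nothing.
It also fails if it takes over 72 s, if anything falls off the work surface, if the arm or the gripper's body presses on something with over 40 N, if the wrist force passes 120 N, or if a joint passes its speed limit or range.

### The arm

A 7-joint arm with a two-finger parallel gripper is mounted at the origin on a cart in front of the work surface, level with it; the furniture and walls round the work are solid. World frame = base frame: x ahead of the robot, y to its left, z up, the work surface at z = 0. Lengths are in m, angles in rad, forces in N, time in s.
With the tool pointing down it reaches from about 0.35 to 0.775 m from the base axis. Payload 3.1 kg.
Tool frame: the origin (TCP) lies between the finger pads; the fingertips stand 19 mm ahead of it and the grasp point (between the pads) is the TCP (ctrl.finger_overhang is the distance from the TCP to the fingertips, in m); z points along the fingers, y is the direction in which the jaws open and shut (so a half turn about z gives the same grasp; the last joint's range is limited). The gripper opens to 85 mm and grips with 20 to 120 N. Pads are 22 mm wide; open, the fingers measure 114 mm over their backs; the gripper's body (76 mm by 85 mm) begins 54 mm behind the grasp point. The pads swing forward as they close: fully open they stand 13 mm farther back than shut.
Start: joints at [1.091, 0.311, 0.014, 1.512, -0.004, 1.319, -0.027], TCP at [0.233, -0.498, 0.25] pointing down, gripper open.
Joint ranges: [-2.7, 2.7], [-0.3, 1.91], [-1.27, 1.3], [0.12, 2.57], [-1.44, 4.58], [0.2, 2.03], [-3.05, 3.05]. Speed limits (rad/s): [2.79, 2.79, 3.14, 3.14, 3.14, 3.14, 3.14].

### API

Orientations are given as a rotation vector (axis times angle).
In Python, from station import ctrl gives the robot as it stands.
- The arm moves only by the shell command python3 -m pendant 'ROWS' [OPENING]. ROWS is JSON, a list of rows, each an object with "linear": the shift along the tool's x, y, z in cm, a list of three; "rotation": the turn, a rotation vector about the tool's x, y, z in rad, a list of three. In form: [{"linear": [tx, ty, tz], "rotation": [wx, wy, wz]}, ...]. A call has 1 to 10 rows; each row is the pose to reach, as a shift and turn from the pose commanded when the call began, along the tool's axes at that moment; what a row does not reach only later rows make up. A row lasts 1/10 s, in which the tool goes at most 50 mm and 8.59 degrees, less where a joint would pass 70% of its speed; a pose out of reach is approached as far as the arm can. A call with a gripper value outside its range is refused whole. OPENING is the finger opening in cm, from 0 to 8.54, set as the call begins (- or left out, the last holds). The fingers move at their own pace and stop on an object; the grip force is fixed at half the most. Time passes only in rows, so rows that repeat a pose let the fingers close. It gives the time, the measured TCP pose, the force and the opening at its end, in the units of the state.
- ctrl.sense(): the state, without advancing time (a new reading comes with each control period).
- ctrl.grab_frame(name): name is "scene" or "top" or "wrist"; returns a dict with "frame" (480x640x3 uint8, red, green, blue), "K" (3x3 intrinsics, pixels), "position" and "rotation" of the camera in the world. Camera axes: x right, y down, z forward; pixel columns grow to the right and rows downward; lengths in m; the calibration is good to about 2 mm. The wrist camera is an equidistant fisheye: a pixel r from the principal point sees the ray r / f radians off the axis. A picture is of the moment at which its call begins. There is no depth.
- ctrl.hand_in(): hands the job in, once; it reports no verdict.
The state is a dict: "clock": time; "joint_positions": joint angles; "qvel": joint speeds; "joint_torque": joint torques, N m; "position": TCP position; "tcp_rot": TCP orientation; "wrist_force": force on the tool from outside, world axes, zero at the start; "torque": the same for the moment, N m; "grip_width": finger opening in m.
Only numpy, scipy, OpenCV 4.12 (cv2) and the standard library are available. Lean on these libraries where they do the work, as an engineer would, in place of code of your own. Each camera call takes 0.05 s, during which the arm holds its last target. There are 200 camera calls.

## Working session

There is one attempt and no reset: what is moved stays moved. The work goes in short steps, Python scripts to look and compute and a shell command to move; the robot and the scene stay as the last step left them, time stands still between calls to the robot, and variables do not carry over. Pictures are saved under pics/ and viewed, about 8 in all and at most 12, crops included, and the job is handed in when it is done.

```bash
mkdir -p pics; ls; python3 - <<'E'
from station import ctrl
import cv2,numpy as np
for n in("scene","top"):
    f=ctrl.grab_frame(n); cv2.imwrite(f"pics/{n}0.png",f["frame"][:,:,::-1])
    print(n,f["K"],f["position"],f["rotation"])
s=ctrl.sense();print(s)
E
```

```text
pics
scene [[441.97844926   0.         315.05134046]
 [  0.         441.97844926 242.8488644 ]
 [  0.           0.           1.        ]] [0.01629957 0.6515209  0.80547619] [-0.89540328  2.49168506 -1.12555058]
top [[519.27191264   0.         312.336717  ]
 [  0.         519.27191264 241.27903014]
 [  0.           0.           1.        ]] [0.10762814 0.07606724 1.10271526] [-1.83960993  2.16505707 -0.43069433]
{'clock': 0.1, 'joint_positions': array([ 1.0913075 ,  0.31166546,  0.0140091 ,  1.51290503, -0.00437825,
        1.31917675, -0.02720132]), 'qvel': array([-0.0001795 , -0.00237511, -0.00038068, -0.0022774 , -0.00015661,
        0.00064428, -0.0008977 ]), 'joint_torque': array([ 8.38891538e-04, -3.80855584e+01,  1.46667240e-01, -2.31243503e+01,
        1.23236250e-02,  8.09023040e-03,  1.15973603e-05]), 'position': array([ 0.23290774, -0.49757932,  0.24931547]), 'tcp_rot': array([-3.06460928e+00, -6.81854366e-01,  8.99949148e-04]), 'wrist_force': array([ 0.35727268,  0.92241977, -0.33951158]), 'torque': array([-0.03471532, -0.02566805,  0.00826772]), 'grip_width': 0.0854629620856782}
```

View pics/scene0.png

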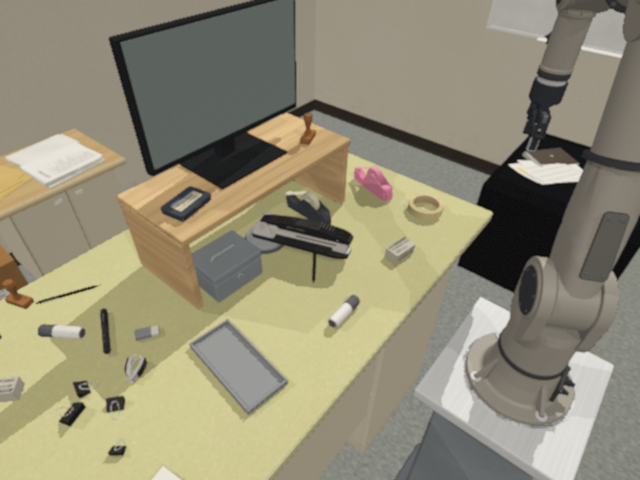

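View pics/top0.png

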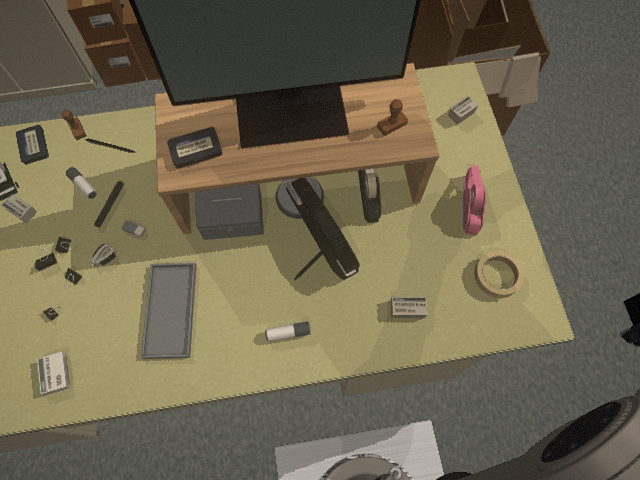

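The scene view shows the stapler (nose at about 350,245), the cash box in the left bay (228,262), the dark dispenser behind the stapler (308,207), a pink lookalike (373,182) and the tray (238,363). In the top view the stapler nose is at (350,272), the dispenser at (370,193) in the right bay, the tray at (170,311), the pink lookalike at (474,200), the roll at (499,273), the staple box at (409,308) and the glue stick at (288,331).

Candidates for the dispenser in the top view:
- Dark thing at (370,193): dark, in a bay, with its tail toward the robot. This is the one I choose.
- Pink one at (474,200): wrong colour, outside the riser.
- Cash box at (230,210): a box.

I'll check the choice in a crop.

```bash
cat > h.py <<'E'
import numpy as np,cv2
from scipy.spatial.transform import Rotation as R
from station import ctrl
class Cam:
    def __init__(s,n,grab=True):
        f=ctrl.grab_frame(n);s.n=n;s.im=f["frame"][:,:,::-1].copy();s.K=f["K"];s.p=np.array(f["position"])
        s.R=R.from_rotvec(f["rotation"]) if np.size(f["rotation"])==3 else R.from_matrix(f["rotation"])
    def ray(s,uv):
        u=(np.array(uv,float)-s.K[:2,2])/s.K[0,0]
        if s.n=="wrist":
            r=np.hypot(*u);d=np.r_[u/r*np.sin(r) if r>0 else u,np.cos(r)]
        else:d=np.r_[u,1]
        return s.R.apply(d/np.linalg.norm(d))
    def plane(s,uv,z):
        d=s.ray(uv);return s.p+d*(z-s.p[2])/d[2]
    def proj(s,P):
        c=s.R.inv().apply(np.array(P)-s.p)
        if s.n=="wrist":
            t=np.arctan2(np.hypot(c[0],c[1]),c[2]);k=c[:2]/np.hypot(c[0],c[1])*t
        else:k=c[:2]/c[2]
        return s.K[:2,2]+k*s.K[0,0]
def tri(*cu):
    A=0;b=0;
    for c,uv in cu:
        d=c.ray(uv);M=np.eye(3)-np.outer(d,d);A=A+M;b=b+M@c.p
    X=np.linalg.solve(A,b);return X,[np.linalg.norm((np.eye(3)-np.outer(c.ray(u),c.ray(u)))@(X-c.p)) for c,u in cu]
E
python3 - <<'E'
from h import *
t=Cam("top");s=Cam("scene")
a=cv2.resize(t.im[140:290,150:450],None,fx=2.6,fy=2.6,interpolation=cv2.INTER_CUBIC)
b=cv2.resize(s.im[160:250,230:410],None,fx=2.2,fy=2.2,interpolation=cv2.INTER_CUBIC)
c=np.zeros((590,780,3),np.uint8);c[:390]=a;c[390:588,:396]=b
cv2.imwrite("pics/c1.png",c)
# tray: grey mask -> min area rect in top
for n,C,roi in(("top",t,(135,260,205,365)),("scene",s,(180,310,295,415))):
    x0,y0,x1,y1=roi;h=cv2.cvtColor(C.im[y0:y1,x0:x1],cv2.COLOR_BGR2HSV)
    m=(h[...,1]<70).astype(np.uint8)*255
    k=max(cv2.findContours(m,0,2)[0],key=cv2.contourArea)
    q=cv2.approxPolyDP(cv2.convexHull(k),6,True)[:,0]+[x0,y0]
    print(n,q.tolist());print([C.plane(p,.014).round(3).tolist() for p in q])
for nm,p,z in(("boardL",(160,191),.218),("boardR",(438,157),.218),("nose",(350,272),.06),("pen",(296,277),.0),("glue",(288,331),.014),("staple",(409,308),.02),("roll",(499,273),.02)):print(nm,t.plane(p,z).round(3))
E
```

```text
top [[195, 263], [189, 357], [142, 358], [151, 264]]
[[0.558, 0.283, 0.014], [0.35, 0.31, 0.014], [0.364, 0.407, 0.014], [0.571, 0.38, 0.014]]
scene [[226, 318], [288, 381], [249, 414], [189, 346]]
[[0.564, 0.282, 0.014], [0.351, 0.311, 0.014], [0.361, 0.409, 0.014], [0.568, 0.383, 0.014]]
boardL [0.634 0.3   0.218]
boardR [ 0.619 -0.249  0.218]
nose [ 0.464 -0.051  0.06 ]
pen [0.493 0.063 0.   ]
glue [0.371 0.098 0.014]
staple [ 0.377 -0.165  0.02 ]
roll [ 0.422 -0.378  0.02 ]
```

View pics/c1.png

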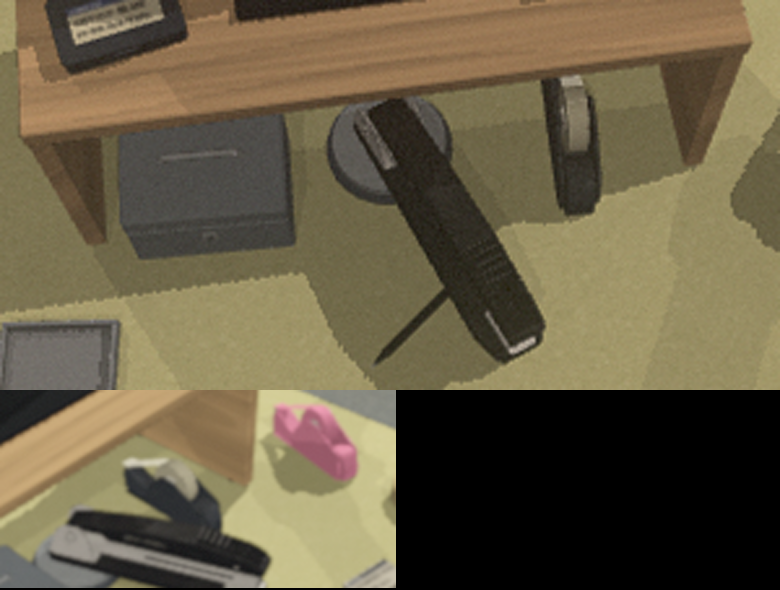

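The crop confirms it: a dark dispenser with a light roll, standing in the right bay with its tail at top pixel (372,221). The tray corners agree between the two views. Next I go to a viewing pose in front of the right bay, pitched 30°.

```bash
cat >> h.py <<'E'
def tool(th,yaw):  # tool z pitched th forward of down, yawed about world z
    s,c=np.sin(th),np.cos(th)
    return R.from_euler("z",yaw)*R.from_matrix(np.array([[c,0,s],[0,-1,0],[s,0,-c]]))
def go(P,Rt,p0=None,R0=None):
    st=ctrl.sense();p0=st["position"] if p0 is None else np.array(p0);R0=R.from_rotvec(st["tcp_rot"]) if R0 is None else R0
    l=R0.inv().apply(np.array(P)-p0)*100;w=(R0.inv()*Rt).as_rotvec()
    print("lin",l.round(2).tolist(),"rot",w.round(3).tolist(),"rows",np.linalg.norm(l)/5,np.linalg.norm(w)/.15)
E
python3 - <<'E'
from h import *
t=Cam("top");s=Cam("scene")
go([.43,-.14,.25],tool(.52,-.027))
go([.40,-.25,.25],tool(.2,-.027))
print(t.plane((372,221.5),.03))
# tray corner heights
for a,b in(((195,263),(226,318)),((189,357),(288,381)),((142,358),(249,414)),((151,264),(189,346))):
    print(tri((t,a),(s,b)))
print("nose",tri((t,(351,272)),(s,(351,248))))
E
```

```text
lin [33.01, -24.07, 0.01] rot [-0.122, 0.511, 0.454] rows 8.169519574429774 4.627546304506176
lin [25.62, -15.38, 0.0] rot [-0.047, 0.197, 0.463] rows 5.976657333189566 3.3697208522477404
[ 0.58608585 -0.12678848  0.03      ]
(array([0.55894833, 0.28305427, 0.01688138]), [np.float64(0.0024937530517830596), np.float64(0.0024937530517831485)])
(array([0.35061397, 0.31035198, 0.01278718]), [np.float64(0.00047416552720079265), np.float64(0.00047416552720076056)])
(array([0.36358697, 0.4079202 , 0.01016479]), [np.float64(0.0010032924835529135), np.float64(0.0010032924835528885)])
(array([0.57290163, 0.38157298, 0.0082162 ]), [np.float64(0.0009564639701865985), np.float64(0.0009564639701864794)])
nose (array([ 0.46433931, -0.05444151,  0.0522497 ]), [np.float64(0.0020677026079172563), np.float64(0.0020677026079172663)])
```

```bash
python3 -m pendant '[{"linear":[4,-3,0],"rotation":[-0.03,0.12,0.11]},{"linear":[8,-6,0],"rotation":[-0.06,0.24,0.22]},{"linear":[12,-9,0],"rotation":[-0.09,0.36,0.33]},{"linear":[16,-12,0],"rotation":[-0.12,0.51,0.454]},{"linear":[20,-15,0],"rotation":[-0.122,0.511,0.454]},{"linear":[24,-18,0],"rotation":[-0.122,0.511,0.454]},{"linear":[28,-21,0],"rotation":[-0.122,0.511,0.454]},{"linear":[33,-24,0],"rotation":[-0.122,0.511,0.454]},{"linear":[33,-24,0],"rotation":[-0.122,0.511,0.454]},{"linear":[33,-24,0],"rotation":[-0.122,0.511,0.454]}]'
python3 - <<'E'
from h import *
w=Cam("wrist");cv2.imwrite("pics/w1.png",w.im);print(w.K,w.p,w.R.as_matrix())
print(ctrl.sense()["joint_positions"].round(2),ctrl.sense()["wrist_force"])
E
```

```text
clock: 1.3
position: [0.4309, -0.1389, 0.2505]
tcp_rot: [3.028, -0.032, 0.806]
wrist_force: [-0.1, -0.6, -0.8]
grip_width: 0.0857
[[371.64829954   0.         327.02908755]
 [  0.         371.64829954 236.44429567]
 [  0.           0.           1.        ]] [ 0.4265067  -0.13808698  0.39116675] [[-0.02226766 -0.96783252  0.25060801]
 [-0.99974987  0.02103368 -0.00760153]
 [ 0.0020858  -0.25071459 -0.9680588 ]]
[ 0.92 -0.2  -0.41  2.16 -0.46  0.74 -0.83] [ 0.30018145 -0.75728083  0.23712463]
```

View pics/w1.png

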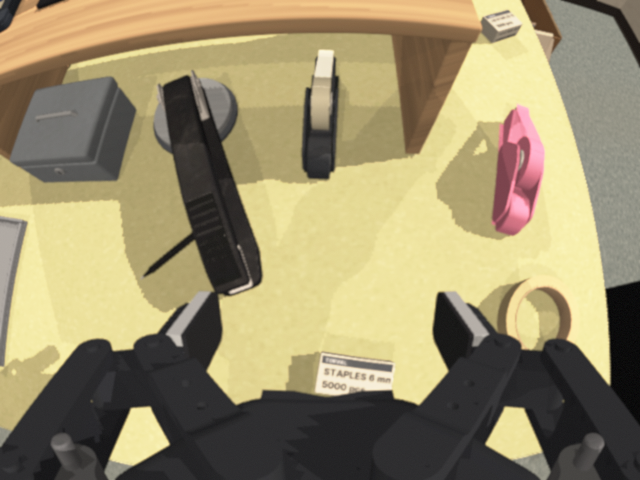

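The wrist view shows the dispenser at columns 305–338, rows 50–178, with its tail end at (320,177). The stapler nose is at (240,285).

```bash
python3 - <<'E'
from h import *
w=Cam("wrist");t=Cam("top")
g=cv2.cvtColor(w.im,cv2.COLOR_BGR2GRAY)
for r in range(56,184,6):
    c=np.where(g[r,292:352]<75)[0]+292
    if len(c):
        a,b=c[0],c[-1];print(r,a,b,*[w.plane(((a,b)[i],r),.062)[:2].round(4).tolist() for i in(0,1)])
gt=cv2.cvtColor(t.im,cv2.COLOR_BGR2GRAY)
for r in range(164,228,4):
    c=np.where(gt[r,350:392]<62)[0]+350
    if len(c):print("t",r,c[0],c[-1],t.plane((c[0],r),.062)[:2].round(4),t.plane((c[-1],r),.062)[:2].round(4))
a=cv2.resize(w.im[40:200,260:370],None,fx=3.6,fy=3.6,interpolation=cv2.INTER_CUBIC)
b=cv2.resize(t.im[150:235,345:400],None,fx=6.5,fy=6.5,interpolation=cv2.INTER_CUBIC)
c=np.zeros((580,780,3),np.uint8);c[:a.shape[0],:a.shape[1]]=a;c[:b.shape[0],410:410+b.shape[1]]=b;cv2.imwrite("pics/c2.png",c)
E
```

```text
62 331 331 [0.7158, -0.1529] [0.7158, -0.1529]
68 331 331 [0.7065, -0.1526] [0.7065, -0.1526]
74 330 331 [0.6974, -0.1512] [0.6974, -0.1523]
80 329 335 [0.6886, -0.1498] [0.6885, -0.1564]
86 329 334 [0.6801, -0.1496] [0.6799, -0.155]
92 304 334 [0.6726, -0.1224] [0.6716, -0.1547]
98 303 334 [0.6644, -0.1213] [0.6634, -0.1544]
104 303 334 [0.6564, -0.1213] [0.6554, -0.1541]
110 302 334 [0.6486, -0.1203] [0.6476, -0.1539]
116 302 333 [0.641, -0.1203] [0.64, -0.1526]
122 301 333 [0.6335, -0.1193] [0.6325, -0.1523]
128 301 333 [0.6262, -0.1194] [0.6251, -0.1521]
134 301 332 [0.6189, -0.1194] [0.618, -0.1508]
140 301 332 [0.6119, -0.1194] [0.6109, -0.1506]
146 301 332 [0.6049, -0.1194] [0.604, -0.1504]
152 300 331 [0.5981, -0.1184] [0.5972, -0.1492]
158 300 331 [0.5914, -0.1185] [0.5905, -0.149]
164 301 331 [0.5848, -0.1194] [0.5839, -0.1488]
170 303 329 [0.5782, -0.1214] [0.5775, -0.1466]
176 306 325 [0.5717, -0.1243] [0.5712, -0.1426]
t 172 359 364 [ 0.7003 -0.1169] [ 0.6984 -0.1282]
t 176 359 364 [ 0.6899 -0.1148] [ 0.688  -0.1261]
t 180 360 377 [ 0.6792 -0.115 ] [ 0.6728 -0.1534]
t 184 360 378 [ 0.669 -0.113] [ 0.6622 -0.1535]
t 188 360 378 [ 0.6588 -0.111 ] [ 0.652  -0.1513]
t 192 361 379 [ 0.6483 -0.1112] [ 0.6416 -0.1514]
t 196 362 378 [ 0.6379 -0.1114] [ 0.6319 -0.147 ]
t 200 362 380 [ 0.6279 -0.1094] [ 0.6212 -0.1494]
t 204 363 380 [ 0.6176 -0.1097] [ 0.6114 -0.1472]
t 208 363 379 [ 0.6078 -0.1077] [ 0.6019 -0.1429]
t 212 364 380 [ 0.5977 -0.1079] [ 0.5918 -0.1431]
t 216 364 379 [ 0.588 -0.106] [ 0.5825 -0.1388]
t 220 367 377 [ 0.5772 -0.1106] [ 0.5736 -0.1324]
```

View pics/c2.png

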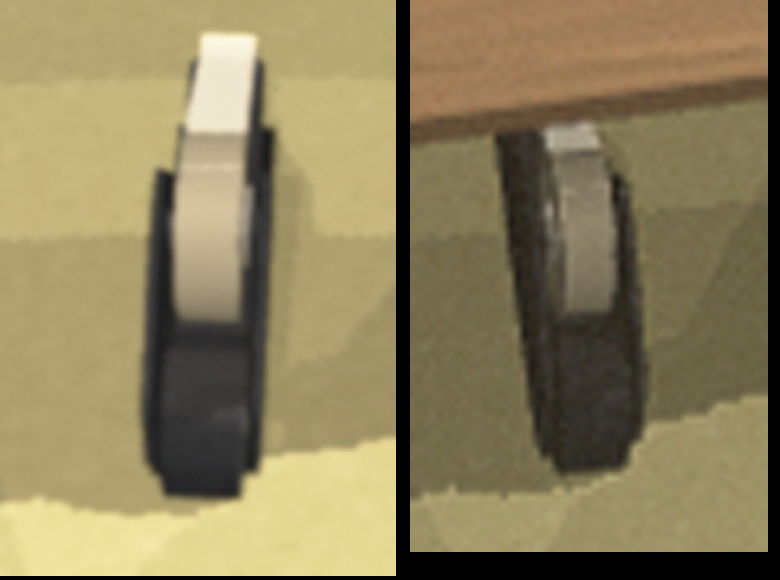

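The left half (wrist) and right half (top) of the crop show both cheeks and the tape roll. Tail end: wrist (317,177.5), top (372.7,222.3). Lower edge of the roll: wrist (317.8,129.4), top (371.5,198).

```bash
python3 - <<'E'
from h import *
w=Cam("wrist");t=Cam("top");s=Cam("scene")
f=lambda *a:print([np.round(x,4).tolist() for x in tri(*a)])
f((w,(317,177.5)),(t,(372.7,222.3)))
f((w,(317.8,129.4)),(t,(371.5,198)))
f((w,(301.7,168.3)),(t,(366.2,220)))
f((w,(332,168.3)),(t,(380.5,218)))
for z in(0,.02,.04):print(z,w.plane((317,177.5),z).round(4),t.plane((372.7,222.3),z).round(4))
# board front lower edge left/right of dispenser in wrist and top (riser)
P=np.array([.625,-.135,.2]);print(w.proj(P),t.proj(P),[w.plane((320,37),z).round(3) for z in(.2,.218)])
# orient sets
E
```

```text
[[0.6018, -0.1358, -0.0116], [0.0004, 0.0004]]
[[0.648, -0.1389, 0.0226], [0.001, 0.001]]
[[0.6041, -0.1189, 0.0064], [0.0014, 0.0014]]
[[0.6046, -0.1534, 0.0037], [0.001, 0.001]]
0 [ 0.5963 -0.136   0.    ] [ 0.5972 -0.1337  0.    ]
0.02 [ 0.5876 -0.1363  0.02  ] [ 0.5883 -0.1299  0.02  ]
0.04 [ 0.5788 -0.1366  0.04  ] [ 0.5794 -0.126   0.04  ]
[308.21557957  30.70122295] [380.0769337  167.46852335] [array([ 0.618, -0.143,  0.2  ]), array([ 0.6  , -0.143,  0.218])]
```

```bash
python3 - <<'E'
from h import *
T=tool(.6,-.055);z=T.apply([0,0,1]);G=np.array([.650,-.1385,.044]);P0=G-.13*z
go(P0,T);go(G,T,P0,T);print(P0)
E
```

```text
lin [7.81, -1.26, 15.87] rot [-0.013, 0.079, 0.021] rows 3.5469426456875395 0.554215178217589
lin [0.0, 0.0, 13.0] rot [0.0, 0.0, 0.0] rows 2.6000000000000005 0.0
[ 0.57670747 -0.13446484  0.15129363]
```

```bash
python3 -m pendant '[{"linear":[2,-0.3,4],"rotation":[-0.013,0.079,0.021]},{"linear":[4,-0.6,8],"rotation":[-0.013,0.079,0.021]},{"linear":[6,-1,12],"rotation":[-0.013,0.079,0.021]},{"linear":[7.8,-1.26,15.9],"rotation":[-0.013,0.079,0.021]},{"linear":[7.8,-1.26,15.9],"rotation":[-0.013,0.079,0.021]},{"linear":[7.8,-1.26,15.9],"rotation":[-0.013,0.079,0.021]}]' 6.6
python3 - <<'E'
from h import *
T=tool(.6,-.055);go([.650,-.1385,.044],T)
w=Cam("wrist");cv2.imwrite("pics/w2.png",w.im)
for P in([.604,-.119,.0],[.604,-.153,.0],[.596,-.136,0]):print(w.proj(P))
E
```

```text
clock: 2.2
position: [0.5768, -0.1324, 0.149]
tcp_rot: [2.989, -0.078, 0.918]
wrist_force: [-0.5, 0.1, 0.0]
grip_width: 0.066
lin [0.19, 0.24, 12.81] rot [-0.003, 0.004, 0.002] rows 2.5618477137501916 0.035289657271836194
[308.92718284 305.66203627]
[352.32151264 303.35829032]
[331.20700214 314.68215951]
```

View pics/w2.png

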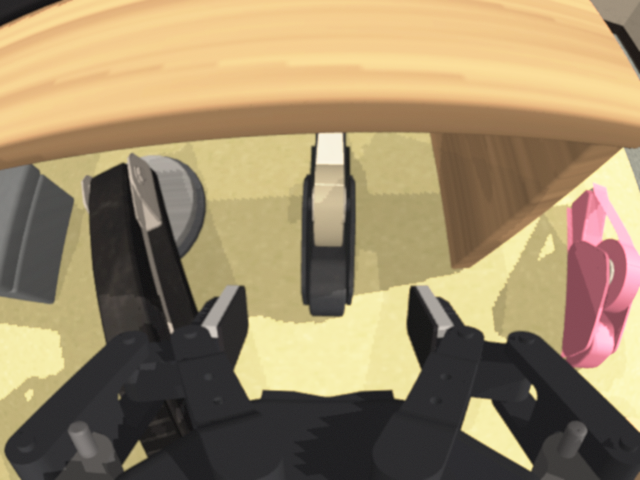

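The dispenser is centred between the open pads. Its predicted tail and cheek corners fall within about 5 px of what is seen (tail at (327,314), cheek ends at columns 304 and 353). Advancing.

```bash
python3 -m pendant '[{"linear":[0.1,0.1,3],"rotation":[0,0,0]},{"linear":[0.1,0.2,6],"rotation":[0,0,0]},{"linear":[0.2,0.2,9],"rotation":[0,0,0]},{"linear":[0.2,0.2,11.5],"rotation":[0,0,0]},{"linear":[0.2,0.2,12.8],"rotation":[0,0,0]},{"linear":[0.2,0.2,12.8],"rotation":[0,0,0]}]' 6.6
python3 -m pendant '[{"linear":[0,0,0],"rotation":[0,0,0]},{"linear":[0,0,0],"rotation":[0,0,0]},{"linear":[0,0,0],"rotation":[0,0,0]},{"linear":[0,0,0],"rotation":[0,0,0]},{"linear":[0,0,0],"rotation":[0,0,0]},{"linear":[0,0,0],"rotation":[0,0,0]},{"linear":[0,0,0],"rotation":[0,0,0]}]' 2.0
python3 - <<'E'
from h import *
T=tool(.6,-.055);p=ctrl.sense()["position"]
go(p+[-.005,0,.02],T);go(p+[-.16,.01,.03],T);go(p+[-.2,.01,.12],T)
E
```

```text
clock: 2.85
position: [0.637, -0.1439, 0.0607]
tcp_rot: [2.978, -0.079, 0.901]
wrist_force: [0.2, -0.1, -0.3]
grip_width: 0.0661
clock: 3.55
position: [0.6368, -0.1399, 0.0605]
tcp_rot: [2.982, -0.073, 0.9]
wrist_force: [-7.7, 1.8, 8.9]
grip_width: 0.0342
lin [0.69, 0.05, -1.94] rot [0.008, 0.013, 0.009] rows 0.41231056256176596 0.1171047586345912
lin [-11.69, -0.13, -11.37] rot [0.008, 0.013, 0.009] rows 3.2619012860600187 0.1171047586345912
lin [-10.03, 0.18, -21.08] rot [0.008, 0.013, 0.009] rows 4.669047011971501 0.1171047586345912
```

```bash
python3 - <<'E'
from h import *
s=ctrl.sense();print(s["joint_positions"].round(3),s["joint_torque"].round(1),s["wrist_force"],s["torque"],s["clock"])
w=Cam("wrist");cv2.imwrite("pics/w3.png",w.im)
E
```

```text
[ 0.733  0.531 -0.622  2.01   1.123  0.21  -2.407] [  0.8 -33.5  -5.3 -18.    0.6  -1.5  -0. ] [-7.69503703  1.84849604  8.85480214] [0.38852014 0.82670406 0.24398971] 3.55
```

View pics/w3.png

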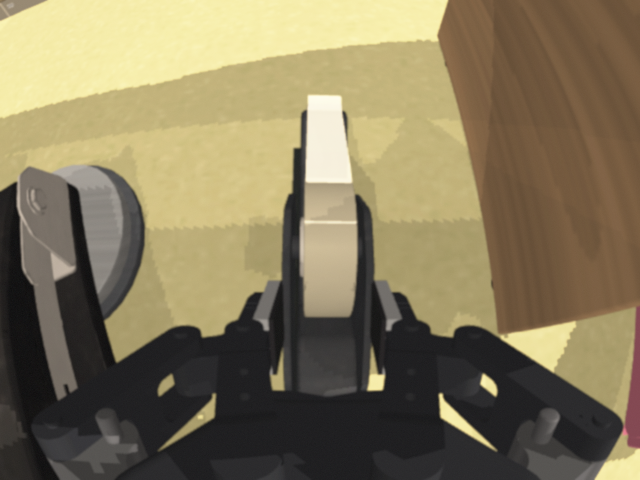

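The grasp holds but sits high and too far to the tail, because joint 6 is at its lower range limit. I'll release, pitch slightly less, and go deeper.

```bash
python3 -m pendant '[{"linear":[0,0,0],"rotation":[0,0,0]},{"linear":[0,0,0],"rotation":[0,0,0]},{"linear":[0,0,0],"rotation":[0,0,0]},{"linear":[0,0,0],"rotation":[0,0,0]}]' 6.6
python3 - <<'E'
from h import *
s=ctrl.sense();print(s["position"],s["joint_positions"].round(3),s["grip_width"])
for th in(.5,.53):go([.648,-.1395,.046],tool(th,-.055))
E
```

```text
clock: 4.0
position: [0.6369, -0.1411, 0.0586]
tcp_rot: [2.983, -0.076, 0.898]
wrist_force: [0.0, 0.4, 0.4]
grip_width: 0.0661
[ 0.63686036 -0.14113036  0.05855912] [ 0.733  0.535 -0.62   2.008  1.126  0.21  -2.409] 0.06605435412316595
lin [0.23, -0.24, 1.65] rot [0.008, -0.085, 0.006] rows 0.3373314371247847 0.5689264550600055
lin [0.23, -0.24, 1.65] rot [0.008, -0.055, 0.006] rows 0.3373314371247847 0.3711159692170264
```

```bash
python3 -m pendant '[{"linear":[0.1,-0.1,0],"rotation":[0.008,-0.035,0.006]},{"linear":[0.2,-0.2,0.5],"rotation":[0.008,-0.07,0.006]},{"linear":[0.2,-0.2,1],"rotation":[0.008,-0.07,0.006]},{"linear":[0.2,-0.2,1.6],"rotation":[0.008,-0.07,0.006]},{"linear":[0.2,-0.2,1.6],"rotation":[0.008,-0.07,0.006]}]'
python3 - <<'E'
from h import *
s=ctrl.sense();print(s["joint_positions"].round(3))
go([.648,-.1395,.046],tool(.52,-.055))
E
```

```text
clock: 4.5
position: [0.6467, -0.1392, 0.0448]
tcp_rot: [3.025, -0.081, 0.793]
wrist_force: [-0.3, 0.2, 0.2]
grip_width: 0.066
[ 0.79   0.624 -0.739  1.926  1.025  0.356 -2.277]
lin [0.18, 0.03, -0.04] rot [-0.001, 0.007, 0.001] rows 0.03649271272907725 0.04842974119646687
```

On target, with no contact force. Close and lift a little.

```bash
python3 -m pendant '[{"linear":[0,0,0],"rotation":[0,0,0]},{"linear":[0,0,0],"rotation":[0,0,0]},{"linear":[0,0,0],"rotation":[0,0,0]},{"linear":[0,0,0],"rotation":[0,0,0]},{"linear":[0,0,0],"rotation":[0,0,0]},{"linear":[0,0,0],"rotation":[0,0,0]},{"linear":[0,0,0],"rotation":[0,0,0]}]' 2.0
python3 - <<'E'
from h import *
T=R.from_rotvec(ctrl.sense()["tcp_rot"]);p=ctrl.sense()["position"]
for d in([-.01,0,.015],[-.03,0,.02],[-.17,.01,.02],[-.2,.01,.12]):go(p+d,T)
E
```

```text
clock: 5.2
position: [0.6472, -0.1387, 0.0463]
tcp_rot: [3.024, -0.081, 0.795]
wrist_force: [-5.4, 0.5, 5.3]
grip_width: 0.0356
lin [-0.13, 0.05, -1.8] rot [0.0, 0.0, 0.0] rows 0.36055512754639896 0.0
lin [-1.62, 0.16, -3.22] rot [0.0, 0.0, 0.0] rows 0.7211102550927984 0.0
lin [-13.84, -0.09, -10.12] rot [0.0, 0.0, 0.0] rows 3.42928563989645 0.0
lin [-11.53, 0.07, -20.3] rot [0.0, 0.0, 0.0] rows 4.669047011971501 0.0
```

```bash
python3 -m pendant '[{"linear":[-0.1,0,-0.6],"rotation":[0,0,0]},{"linear":[-0.1,0,-1.2],"rotation":[0,0,0]},{"linear":[-0.2,0,-1.8],"rotation":[0,0,0]},{"linear":[-0.9,0.1,-2.5],"rotation":[0,0,0]},{"linear":[-1.6,0.1,-3.2],"rotation":[0,0,0]},{"linear":[-1.6,0.1,-3.2],"rotation":[0,0,0]}]'
python3 -m pendant '[{"linear":[-1.2,0,-0.7],"rotation":[0,0,0]},{"linear":[-2.9,0,-1.7],"rotation":[0,0,0]},{"linear":[-4.6,0,-2.7],"rotation":[0,0,0]},{"linear":[-6.3,0,-3.7],"rotation":[0,0,0]},{"linear":[-8,-0.1,-4.7],"rotation":[0,0,0]},{"linear":[-9.7,-0.1,-5.6],"rotation":[0,0,0]},{"linear":[-11.4,-0.2,-6.5],"rotation":[0,0,0]},{"linear":[-12.2,-0.2,-7],"rotation":[0,0,0]},{"linear":[-12.2,-0.2,-7],"rotation":[0,0,0]}]'
python3 - <<'E'
from h import *
s=ctrl.sense();print(s["joint_positions"].round(3))
w=Cam("wrist");t=Cam("top")
c=np.hstack([cv2.resize(w.im,(400,300)),cv2.resize(t.im[130:370,130:450],(400,300))]);cv2.imwrite("pics/w4.png",c)
T=tool(.52,-.055)
p=s["position"];go(p+[-.03,.0,.12],T);go([.44,.1,.19],tool(.5,-.1));go([.436,.348,.19],tool(.5,-.128))
E
```

```text
clock: 5.8
position: [0.6152, -0.1389, 0.0654]
tcp_rot: [3.024, -0.082, 0.791]
wrist_force: [-0.2, -0.6, -8.1]
grip_width: 0.0356
clock: 6.7
position: [0.4753, -0.1289, 0.0664]
tcp_rot: [3.024, -0.081, 0.792]
wrist_force: [-0.1, 0.3, -7.3]
grip_width: 0.0354
[ 1.202  0.36  -1.004  2.32   1.032  0.21  -2.294]
lin [3.0, 0.16, -11.94] rot [-0.001, 0.003, 0.001] rows 2.462350866813384 0.025117615885984615
lin [1.65, -22.67, -13.12] rot [-0.023, -0.017, 0.041] rows 5.248759039472296 0.328618749681407
lin [0.15, -47.41, -13.98] rot [-0.036, -0.017, 0.065] rows 9.885698280055284 0.5083517761565256
```

View pics/w4.png

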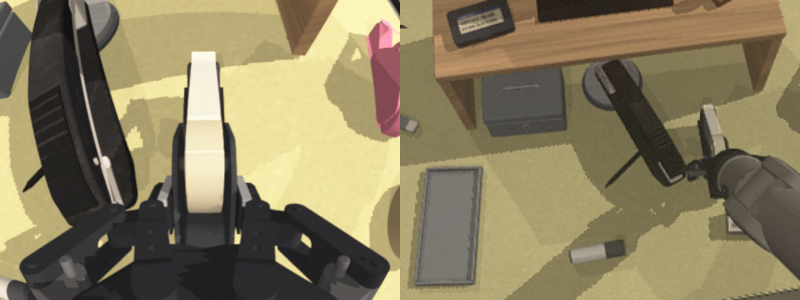

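The dispenser hangs level in the grip, with its weight read at 7.3 N, and the stapler, tray, glue stick and cash box are unmoved in the top inset. Lift to clear the stapler.

```bash
python3 -m pendant '[{"linear":[0.6,0,-2.4],"rotation":[0,0,0]},{"linear":[1.4,0.1,-5],"rotation":[0,0,0]},{"linear":[2.2,0.1,-8],"rotation":[0,0,0]},{"linear":[3,0.1,-11],"rotation":[0,0,0]},{"linear":[3.5,0.2,-13],"rotation":[0,0,0]},{"linear":[3.5,0.2,-13],"rotation":[0,0,0]}]'
python3 - <<'E'
from h import *
s=ctrl.sense();print(s["joint_positions"].round(3))
T=R.from_rotvec(s["tcp_rot"])
for P,y in(([.44,.1,.19],-.03),([.436,.348,.17],-.073)):go(P,R.from_euler("z",y)*T)
print(T.apply([0,0,1]),T.apply([0,1,0]))
E
```

```text
clock: 7.4
position: [0.4229, -0.1474, 0.1403]
tcp_rot: [3.024, -0.128, 0.658]
wrist_force: [-2.1, -1.6, -6.9]
grip_width: 0.0353
[ 1.658  0.007 -1.26   2.266 -0.219  0.465 -1.08 ]
lin [1.87, -24.66, -5.32] rot [-0.012, -0.001, 0.027] rows 5.059370659187028 0.2000000000000001
lin [-1.09, -49.37, -5.17] rot [-0.03, -0.002, 0.066] rows 9.93016718504565 0.4866666666666666
[ 0.41292035 -0.06086837 -0.90873089] [-0.08989077 -0.9956163   0.02584242]
```

```bash
python3 -m pendant '[{"linear":[0,0,0],"rotation":[0,0,0]},{"linear":[0,0,0],"rotation":[0,0,0]},{"linear":[0,0,0],"rotation":[0,0,0]}]'
python3 - <<'E'
from h import *
s=ctrl.sense();print(s["joint_positions"].round(3),s["qvel"].round(2))
T=R.from_rotvec(s["tcp_rot"]);print(T.apply([0,0,1]),T.apply([0,1,0]))
for P in([.44,0,.19],[.44,.1,.19]):go(P,tool(.3,-.055))
E
```

```text
clock: 7.7
position: [0.4223, -0.1476, 0.1391]
tcp_rot: [3.024, -0.13, 0.656]
wrist_force: [-0.1, -0.6, -7.0]
grip_width: 0.0355
[ 1.656  0.012 -1.261  2.267 -0.208  0.462 -1.092] [-0.    0.01 -0.    0.01 -0.01  0.01  0.01]
[ 0.41184192 -0.06104545 -0.90920827] [-0.09109743 -0.9955135   0.02557591]
lin [2.66, -14.72, -4.8] rot [0.037, -0.128, -0.025] rows 3.1422973830693652 0.9045774373293602
lin [1.93, -24.68, -5.41] rot [0.037, -0.128, -0.025] rows 5.067551342155663 0.9045774373293602
```

```bash
python3 - <<'E'
from h import *
for P,th in(([.47,-.13,.16],.45),([.48,-.10,.23],.45)):go(P,tool(th,-.055))
E
```

```text
lin [5.07, -2.13, -0.04] rot [0.039, 0.022, -0.022] rows 1.0997588818290482 0.32942972437275947
lin [8.67, -5.03, -6.18] rot [0.039, 0.022, -0.022] rows 2.3546522854971306 0.32942972437275947
```

```bash
python3 -m pendant '[{"linear":[2.5,-1,0],"rotation":[0.02,0.01,-0.01]},{"linear":[5,-2.1,0],"rotation":[0.039,0.022,-0.022]},{"linear":[6,-3,-2],"rotation":[0.039,0.022,-0.022]},{"linear":[7,-4,-4],"rotation":[0.039,0.022,-0.022]},{"linear":[8.7,-5,-6.2],"rotation":[0.039,0.022,-0.022]},{"linear":[8.7,-5,-6.2],"rotation":[0.039,0.022,-0.022]},{"linear":[8.7,-5,-6.2],"rotation":[0.039,0.022,-0.022]}]'
python3 - <<'E'
from h import *
s=ctrl.sense();print(s["joint_positions"].round(3))
for P,th in(([.47,0.02,.235],.45),([.46,.15,.23],.45),([.446,.348,.2],.5)):go(P,tool(th,-.055))
E
```

```text
clock: 8.4
position: [0.4796, -0.1008, 0.2297]
tcp_rot: [3.05, -0.084, 0.696]
wrist_force: [-0.7, -0.3, -8.2]
grip_width: 0.0353
[ 1.552 -0.129 -1.2    2.061 -0.364  0.721 -1.072]
lin [-1.23, -12.01, -1.18] rot [0.0, 0.001, 0.0] rows 2.425568940192802 0.00835776966941337
lin [-2.99, -24.93, -1.48] rot [0.0, 0.001, 0.0] rows 5.0309270970338495 0.00835776966941337
lin [-6.53, -44.63, 0.14] rot [0.0, 0.051, 0.0] rows 9.02032111317682 0.34156964046938776
```

```bash
python3 -m pendant '[{"linear":[-0.4,-4,-0.4],"rotation":[0,0,0]},{"linear":[-0.8,-8,-0.8],"rotation":[0,0,0]},{"linear":[-1.2,-12,-1.2],"rotation":[0,0,0]},{"linear":[-1.8,-16,-1.4],"rotation":[0,0,0]},{"linear":[-2.4,-20,-1.5],"rotation":[0,0,0]},{"linear":[-3,-25,-1.5],"rotation":[0,0,0]},{"linear":[-3,-25,-1.5],"rotation":[0,0,0]}]'
python3 - <<'E'
from h import *
s=ctrl.sense();print(s["joint_positions"].round(3))
for P,th in(([.45,.25,.23],.5),([.446,.348,.2],.51)):go(P,tool(th,-.1))
E
```

```text
clock: 9.1
position: [0.4578, 0.1453, 0.2279]
tcp_rot: [3.05, -0.087, 0.684]
wrist_force: [-0.6, -0.8, -7.5]
grip_width: 0.0357
[ 0.882 -0.121 -1.267  2.053  0.118  0.731 -2.107]
lin [-1.15, -10.41, -0.8] rot [-0.017, 0.059, 0.039] rows 2.10081004518086 0.4825850480535667
lin [-3.3, -20.18, 1.49] rot [-0.018, 0.069, 0.039] rows 4.099667970895265 0.5380496267585263
```

```bash
python3 -m pendant '[{"linear":[-0.4,-3.5,-0.2],"rotation":[-0.01,0.02,0.02]},{"linear":[-0.8,-7,-0.5],"rotation":[-0.017,0.06,0.039]},{"linear":[-1.2,-10.4,-0.8],"rotation":[-0.017,0.06,0.039]},{"linear":[-1.8,-14,-0.4],"rotation":[-0.018,0.069,0.039]},{"linear":[-2.6,-17,0.5],"rotation":[-0.018,0.069,0.039]},{"linear":[-3.3,-20.2,1.5],"rotation":[-0.018,0.069,0.039]},{"linear":[-3.3,-20.2,1.5],"rotation":[-0.018,0.069,0.039]},{"linear":[-3.3,-20.2,1.5],"rotation":[-0.018,0.069,0.039]}]'
python3 - <<'E'
from h import *
s=ctrl.sense();print(s["joint_positions"].round(3))
for P,th in(([.438,.348,.1],.51),([.438,.348,.06],.51)):go(P,tool(th,-.128))
E
```

```text
clock: 9.9
position: [0.4483, 0.328, 0.1981]
tcp_rot: [3.013, -0.152, 0.761]
wrist_force: [-0.1, 0.2, -8.0]
grip_width: 0.0356
[-0.478  0.223 -0.511  1.901  0.703  0.919 -3.04 ]
lin [-5.74, -1.94, 8.04] rot [-0.008, 0.015, 0.025] rows 2.0132456292104717 0.2007055778560533
lin [-7.64, -1.96, 11.56] rot [-0.008, 0.015, 0.025] rows 2.798722614917354 0.2007055778560533
```

Joint 7 is at its limit, so I'll place with a little less yaw. The tray leaves room for that: 0.1 rad costs about 8 mm of its 27 mm margin.

```bash
python3 - <<'E'
from h import *
for P in([.43,.346,.18],[.43,.346,.1],[.43,.346,.06]):go(P,tool(.515,-.03))
E
```

```text
lin [-2.62, -1.62, 0.64] rot [0.039, 0.02, -0.061] rows 0.6282216066073324 0.5005577063700547
lin [-6.42, -1.65, 7.67] rot [0.039, 0.02, -0.061] rows 2.0283103831607794 0.5005577063700547
lin [-8.32, -1.67, 11.19] rot [0.039, 0.02, -0.061] rows 2.809578851385487 0.5005577063700547
```

```bash
python3 -m pendant '[{"linear":[0,0,0],"rotation":[0.02,0.01,-0.03]},{"linear":[-1,-0.6,0.2],"rotation":[0.039,0.02,-0.061]},{"linear":[-2.6,-1.6,0.6],"rotation":[0.039,0.02,-0.061]},{"linear":[-3.6,-1.6,2.6],"rotation":[0.039,0.02,-0.061]},{"linear":[-5,-1.6,5],"rotation":[0.039,0.02,-0.061]},{"linear":[-6.4,-1.6,7.7],"rotation":[0.039,0.02,-0.061]},{"linear":[-6.4,-1.6,7.7],"rotation":[0.039,0.02,-0.061]},{"linear":[-6.4,-1.6,7.7],"rotation":[0.039,0.02,-0.061]}]'
python3 - <<'E'
from h import *
s=ctrl.sense();print(s["joint_positions"].round(3))
for z in(.06,.052):go([.43,.346,z],tool(.515,-.03))
w=Cam("wrist");t=Cam("top")
c=np.hstack([cv2.resize(w.im,(400,300)),cv2.resize(t.im[200:380,90:330],(400,300))]);cv2.imwrite("pics/w5.png",c)
E
```

```text
clock: 10.7
position: [0.4293, 0.3443, 0.1005]
tcp_rot: [3.023, -0.038, 0.803]
wrist_force: [-0.6, -0.5, -7.0]
grip_width: 0.0357
[-1.309  0.322  0.396  2.075  0.608  0.553 -3.033]
lin [-1.95, -0.2, 3.54] rot [0.004, -0.004, 0.006] rows 0.80997153507128 0.05758483173197773
lin [-2.35, -0.21, 4.24] rot [0.004, -0.004, 0.006] rows 0.9698334569335614 0.05758483173197773
```

View pics/w5.png

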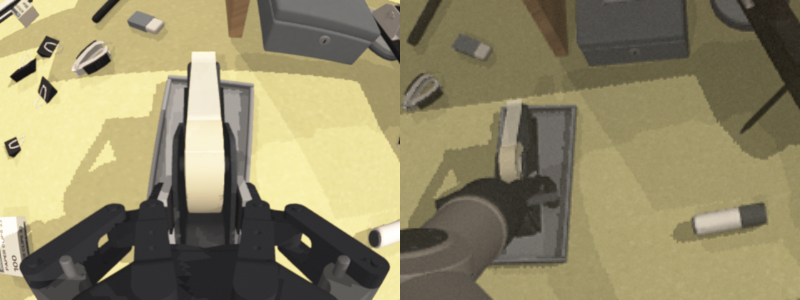

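The wrist view has the dispenser nose at (203,60), lined up over the tray, and nothing else has been touched. Lowering slowly.

```bash
python3 -m pendant '[{"linear":[-0.6,-0.1,1.2],"rotation":[0.004,-0.004,0.006]},{"linear":[-1.2,-0.2,2.3],"rotation":[0.004,-0.004,0.006]},{"linear":[-1.8,-0.2,3.2],"rotation":[0.004,-0.004,0.006]},{"linear":[-2.1,-0.2,3.8],"rotation":[0.004,-0.004,0.006]},{"linear":[-2.2,-0.2,4],"rotation":[0.004,-0.004,0.006]},{"linear":[-2.3,-0.2,4.1],"rotation":[0.004,-0.004,0.006]},{"linear":[-2.3,-0.2,4.1],"rotation":[0.004,-0.004,0.006]}]'
python3 - <<'E'
from h import *
s=ctrl.sense();print(s["joint_positions"].round(3));go([.43,.346,.05],tool(.515,-.03))
E
```

```text
clock: 11.5
position: [0.433, 0.3488, 0.0593]
tcp_rot: [-3.034, 0.053, -0.806]
wrist_force: [-0.5, 0.1, -7.5]
grip_width: 0.0356
[-1.397  0.425  0.523  2.104  0.554  0.411 -3.034]
lin [-0.71, 0.3, 0.66] rot [-0.008, -0.004, -0.007] rows 0.20278475214837507 0.07850268750004682
```

```bash
python3 -m pendant '[{"linear":[-0.2,0.1,0.3],"rotation":[-0.01,0,-0.02]},{"linear":[-0.4,0.2,0.5],"rotation":[-0.01,0,-0.02]},{"linear":[-0.5,0.2,0.6],"rotation":[-0.01,0,-0.02]},{"linear":[-0.5,0.2,0.6],"rotation":[-0.01,0,-0.02]}]'
python3 - <<'E'
from h import *
go([.43,.346,.05],tool(.515,-.03))
E
```

```text
clock: 11.9
position: [0.4312, 0.3465, 0.0514]
tcp_rot: [3.023, -0.026, 0.803]
wrist_force: [-1.4, -0.7, -3.7]
grip_width: 0.0356
lin [-0.17, 0.06, 0.06] rot [0.003, -0.005, 0.014] rows 0.038542840678006965 0.09726945579846905
```

Contact: the load has halved at z = 0.0514, about the expected floor height. One last 1.5 mm, then release.

```bash
python3 -m pendant '[{"linear":[-0.1,0,0.15],"rotation":[0,0,0]},{"linear":[-0.1,0,0.15],"rotation":[0,0,0]},{"linear":[-0.1,0,0.15],"rotation":[0,0,0]}]'
python3 -m pendant '[{"linear":[-0.1,0,0.15],"rotation":[0,0,0]},{"linear":[0,0,0],"rotation":[0,0,0]},{"linear":[0,0,0],"rotation":[0,0,0]},{"linear":[0,0,0],"rotation":[0,0,0]},{"linear":[0,0,0],"rotation":[0,0,0]}]' 6.5
python3 -m pendant '[{"linear":[0,0,-2],"rotation":[0,0,0]},{"linear":[0,0,-5],"rotation":[0,0,0]},{"linear":[0,0,-8],"rotation":[0,0,0]},{"linear":[0,0,-12],"rotation":[0,0,0]},{"linear":[0,0,-12],"rotation":[0,0,0]}]'
python3 - <<'E'
from h import *
s=ctrl.sense();print(s["joint_positions"].round(3))
w=Cam("wrist");t=Cam("top");S=Cam("scene")
c=np.hstack([cv2.resize(w.im,(400,300)),cv2.resize(t.im[150:390,90:410],(400,300))])
c=np.vstack([c,np.hstack([cv2.resize(S.im[150:450,130:450],(400,280))]*2)]);cv2.imwrite("pics/w6.png",c)
E
```

```text
clock: 12.2
position: [0.4313, 0.3466, 0.0513]
tcp_rot: [3.023, -0.027, 0.805]
wrist_force: [-10.5, -5.4, 14.5]
grip_width: 0.0355
clock: 12.7
position: [0.4315, 0.3467, 0.0496]
tcp_rot: [3.023, -0.026, 0.804]
wrist_force: [0.0, -0.1, 0.7]
grip_width: 0.0648
clock: 13.2
position: [0.3708, 0.3526, 0.1573]
tcp_rot: [3.032, -0.022, 0.807]
wrist_force: [-0.3, 1.2, -0.3]
grip_width: 0.0651
[-1.633  0.181  0.597  2.09   0.55   0.717 -3.029]
```

View pics/w6.png

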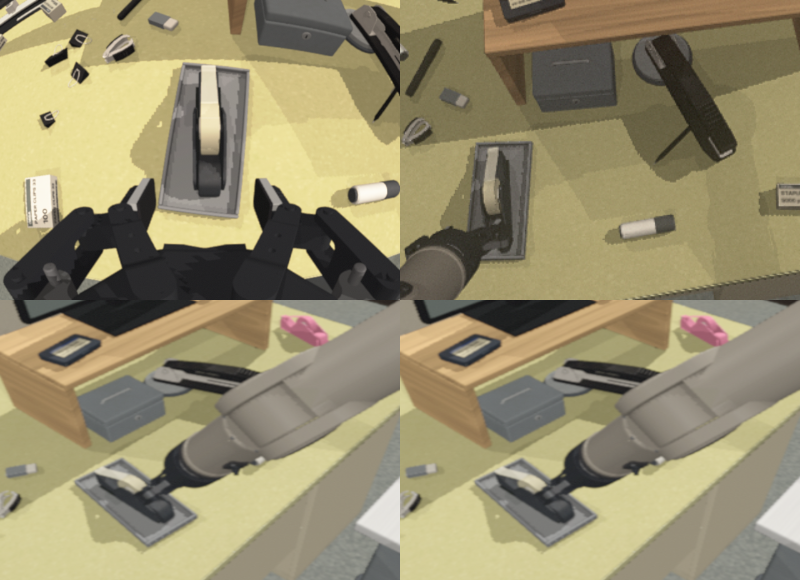

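The dispenser stands upright in the tray (wrist inset (208,130)) and was released without a drop. The stapler, pen and glue stick have not moved. For the push I'll turn the tool a quarter turn with the jaws open fore and aft. The front finger then reaches under the board while the gripper body stays outside it.

```bash
cat >> h.py <<'E'
def ftool(th,yaw=0): # jaws fore-aft: tool x=+y, tool y forward
    s,c=np.sin(th),np.cos(th)
    return R.from_euler("z",yaw)*R.from_matrix(np.array([[0,c,s],[1,0,0],[0,s,-c]]))
E
python3 - <<'E'
from h import *
t=Cam("top");print("pivot",t.plane((300,197),.02))
go([.38,.30,.28],ftool(0));go([.40,.22,.28],ftool(0,.3))
st=ctrl.sense();R0=R.from_rotvec(st["tcp_rot"])
v=(R0.inv()*ftool(0,.2)).as_rotvec();print(v,np.linalg.norm(v))
go([.40,.22,.28],ftool(.0,.2))
E
```

```text
pivot [0.68071588 0.02518091 0.02      ]
lin [7.09, 4.88, -10.54] rot [0.42, -0.395, -1.549] rows 2.7223747845375166 11.022021159909198
lin [8.93, 12.84, -9.4] rot [0.496, -0.343, -1.84] rows 3.648791972824273 12.91063769526501
[ 0.47070262 -0.36156181 -1.74348324] 1.8417441985548264
lin [8.93, 12.84, -9.4] rot [0.471, -0.362, -1.743] rows 3.648791972824273 12.278294657032177
```

```bash
python3 -m pendant '[{"linear":[1,0,-4],"rotation":[0,0,0]},{"linear":[3,1,-7],"rotation":[0.04,-0.04,-0.15]},{"linear":[5,2,-9],"rotation":[0.08,-0.08,-0.3]},{"linear":[7.1,4.9,-10.5],"rotation":[0.12,-0.12,-0.44]},{"linear":[7.1,4.9,-10.5],"rotation":[0.16,-0.16,-0.58]},{"linear":[7.1,4.9,-10.5],"rotation":[0.2,-0.19,-0.72]},{"linear":[7.1,4.9,-10.5],"rotation":[0.24,-0.22,-0.86]},{"linear":[7.1,4.9,-10.5],"rotation":[0.28,-0.26,-1]},{"linear":[7.1,4.9,-10.5],"rotation":[0.32,-0.3,-1.14]},{"linear":[7.1,4.9,-10.5],"rotation":[0.36,-0.34,-1.28]}]' 8.5
python3 -m pendant '[{"linear":[0,0,0],"rotation":[0.03,-0.03,-0.13]},{"linear":[0,0,0],"rotation":[0.06,-0.06,-0.27]},{"linear":[0,0,0],"rotation":[0.06,-0.06,-0.27]}]' 8.5
python3 - <<'E'
from h import *
s=ctrl.sense();print(s["joint_positions"].round(3))
go([.50,.045,.25],ftool(.4));go([.44,.15,.27],ftool(.2));go([.50,.045,.20],ftool(.3))
E
```

```text
clock: 14.4
position: [0.3805, 0.2992, 0.2793]
tcp_rot: [-2.603, -1.736, -0.212]
wrist_force: [-0.2, -0.7, -0.9]
grip_width: 0.0854
clock: 14.7
position: [0.3814, 0.2998, 0.2788]
tcp_rot: [-2.36, -2.071, -0.083]
wrist_force: [-0.9, 0.2, -0.2]
grip_width: 0.0851
[-1.474  0.157  0.89   1.698 -0.135  1.294 -0.69 ]
lin [-23.83, 14.98, 2.43] rot [-0.363, -0.011, -0.136] rows 5.651253915848148 2.584370077506341
lin [-14.13, 7.73, 0.58] rot [-0.163, -0.025, -0.134] rows 3.2227315150908273 1.4154449644038152
lin [-24.03, 14.81, 7.43] rot [-0.263, -0.018, -0.135] rows 5.838585692666314 1.9742009525855584
```

```bash
python3 -m pendant '[{"linear":[-4,2.5,0.4],"rotation":[-0.06,0,-0.03]},{"linear":[-8,5,0.8],"rotation":[-0.12,0,-0.06]},{"linear":[-12,7.5,1.2],"rotation":[-0.18,0,-0.09]},{"linear":[-16,10,1.6],"rotation":[-0.24,-0.01,-0.12]},{"linear":[-20,12.5,2],"rotation":[-0.3,-0.01,-0.136]},{"linear":[-23.8,15,2.4],"rotation":[-0.363,-0.011,-0.136]},{"linear":[-23.8,15,2.4],"rotation":[-0.363,-0.011,-0.136]},{"linear":[-23.8,15,2.4],"rotation":[-0.363,-0.011,-0.136]}]'
python3 - <<'E'
from h import *
s=ctrl.sense();print(s["joint_positions"].round(3))
T=ftool(.4);piv=np.array([.690,.025])
def tcp(f,r=.15,o=.025):
    F=piv+r*np.array([-np.cos(f),-np.sin(f)])+o*np.array([-np.sin(f),np.cos(f)]);return np.r_[F-[.045,0],.055]
P0=np.array([.505,.045,.055]);go(P0,T)
for f in(.33,.5,.7,.9,1.1,1.3,1.45,1.6):
    P=tcp(f);print(f,P.round(3));go(P,T,P0,T)
w=Cam("wrist");cv2.imwrite("pics/w7.png",w.im)
E
```

```text
clock: 15.5
position: [0.4991, 0.0453, 0.2498]
tcp_rot: [2.008, 2.002, 0.412]
wrist_force: [-0.0, 0.3, -0.2]
grip_width: 0.0851
[-1.334 -0.176  1.061  2.021  0.33   0.839 -0.428]
lin [-0.17, -7.01, 18.18] rot [-0.002, -0.006, -0.004] rows 3.8970230258136906 0.05092969183997199
0.33 [0.495 0.    0.055]
lin [-4.5, -0.92, -0.39] rot [0.0, 0.0, 0.0] rows 0.9211158884493293 0.0
0.5 [ 0.501 -0.025  0.055]
lin [-7.0, -0.33, -0.14] rot [0.0, 0.0, 0.0] rows 1.4013599537748707 0.0
0.7 [ 0.514 -0.053  0.055]
lin [-9.75, 0.84, 0.36] rot [0.0, 0.0, 0.0] rows 1.9588331485381094 0.0
0.9 [ 0.532 -0.077  0.055]
lin [-12.2, 2.5, 1.06] rot [0.0, 0.0, 0.0] rows 2.498995354516206 0.0
1.1 [ 0.555 -0.097  0.055]
lin [-14.23, 4.58, 1.93] rot [0.0, 0.0, 0.0] rows 3.0152385921275777 0.0
1.3 [ 0.581 -0.113  0.055]
lin [-15.78, 6.98, 2.95] rot [0.0, 0.0, 0.0] rows 3.5019418718034445 0.0
1.45 [ 0.602 -0.121  0.055]
lin [-16.59, 8.94, 3.78] rot [0.0, 0.0, 0.0] rows 3.8445113045049366 0.0
1.6 [ 0.624 -0.126  0.055]
lin [-17.07, 11.0, 4.65] rot [0.0, 0.0, 0.0] rows 4.1656214833282155 0.0
```

View pics/w7.png

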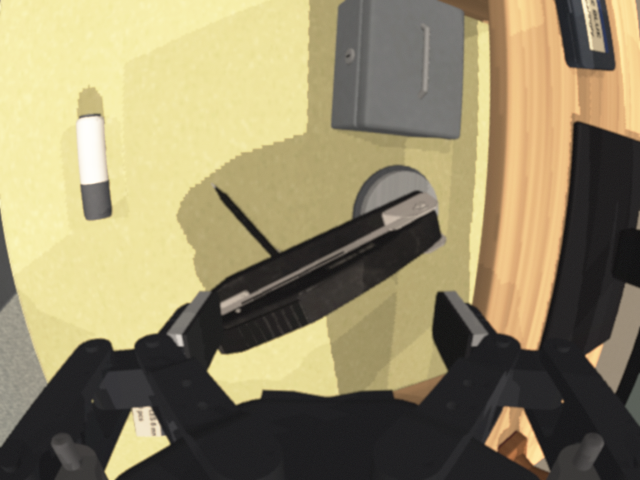

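Up in this view is +y. The stapler's left side runs from (215,290) to (430,195), the pen is at (245,220), and the glue stick is clear. I'll check the descent column numerically.

```bash
python3 - <<'E'
from h import *
w=Cam("wrist")
for z in(.06,.095):print(z,[w.plane(u,z)[:2].round(3).tolist() for u in((215,290),(320,243),(420,192),(232,352),(330,305),(440,240))])
print("nose side low",w.plane((222,350),.05).round(3),"disc",[w.plane(u,.02)[:2].round(3).tolist() for u in((395,165),(357,205))])
print("front finger goal px",w.proj([.55,.045,.07]),"rear",w.proj([.455,.045,.03]))
print("boardfront lower",[w.plane(u,.2)[:2].round(3).tolist() for u in((483,250),(492,80))])
E
```

```text
0.06 [[0.473, -0.012], [0.572, 0.02], [0.683, 0.061], [0.481, -0.078], [0.582, -0.045], [0.714, 0.007]]
0.095 [[0.47, 0.002], [0.558, 0.03], [0.656, 0.067], [0.478, -0.056], [0.567, -0.027], [0.684, 0.019]]
nose side low [ 0.473 -0.08   0.05 ] disc [[0.677, 0.086], [0.63, 0.044]]
front finger goal px [300.50738565 220.12562743] rear [186.86822853 221.09726679]
boardfront lower [[0.633, 0.044], [0.633, 0.156]]
```

```bash
python3 -m pendant '[{"linear":[0.8,-1.5,3.5],"rotation":[0,0,0]},{"linear":[0.8,-3,7.5],"rotation":[0,0,0]},{"linear":[0.8,-4.5,11.5],"rotation":[0,0,0]},{"linear":[0.8,-6,15],"rotation":[0,0,0]},{"linear":[0.8,-7,18.2],"rotation":[0,-0.006,-0.004]},{"linear":[0.8,-7,18.2],"rotation":[0,-0.006,-0.004]},{"linear":[0.8,-7,18.2],"rotation":[0,-0.006,-0.004]}]'
python3 - <<'E'
from h import *
s=ctrl.sense();print(s["joint_positions"].round(3))
T=ftool(.4);piv=np.array([.689,.027])
def tcp(f,r=.15,o=.025):
    F=piv+r*np.array([-np.cos(f),-np.sin(f)])+o*np.array([-np.sin(f),np.cos(f)]);return np.r_[F-[.045,0],.055]
for f in(.33,.5,.7,.9,1.1,1.3,1.45,1.6):go(tcp(f),T)
E
```

```text
clock: 16.3
position: [0.504, 0.0561, 0.0525]
tcp_rot: [1.998, 2.011, 0.396]
wrist_force: [0.6, 0.2, 0.4]
grip_width: 0.0852
[-0.877  0.341  0.802  2.254 -0.646  0.307  0.44 ]
lin [-5.4, -0.87, -0.6] rot [-0.007, 0.002, 0.007] rows 1.1000561212545756 0.0640765738455716
lin [-7.9, -0.29, -0.36] rot [-0.007, 0.002, 0.007] rows 1.583342809515661 0.0640765738455716
lin [-10.66, 0.87, 0.14] rot [-0.007, 0.002, 0.007] rows 2.140072916458445 0.0640765738455716
lin [-13.12, 2.52, 0.83] rot [-0.007, 0.002, 0.007] rows 2.6767738486778643 0.0640765738455716
lin [-15.17, 4.58, 1.7] rot [-0.007, 0.002, 0.007] rows 3.1874015889100162 0.0640765738455716
lin [-16.73, 6.98, 2.7] rot [-0.007, 0.002, 0.007] rows 3.6665741967855086 0.0640765738455716
lin [-17.55, 8.95, 3.52] rot [-0.007, 0.002, 0.007] rows 4.002332881824212 0.0640765738455716
lin [-18.04, 11.0, 4.38] rot [-0.007, 0.002, 0.007] rows 4.315698394248169 0.0640765738455716
```

```bash
python3 -m pendant '[{"linear":[-2.5,-0.4,-0.2],"rotation":[0,0,0]},{"linear":[-4,-0.8,-0.4],"rotation":[0,0,0]},{"linear":[-5.4,-0.9,-0.5],"rotation":[0,0,0]},{"linear":[-6.7,-0.7,-0.4],"rotation":[0,0,0]},{"linear":[-7.9,-0.3,-0.3],"rotation":[0,0,0]},{"linear":[-9.3,0.2,-0.1],"rotation":[0,0,0]},{"linear":[-10.7,0.9,0.1],"rotation":[0,0,0]},{"linear":[-12,1.7,0.4],"rotation":[0,0,0]},{"linear":[-13.1,2.5,0.8],"rotation":[0,0,0]},{"linear":[-13.1,2.5,0.8],"rotation":[0,0,0]}]'
python3 - <<'E'
from h import *
s=ctrl.sense();print(s["joint_positions"].round(3))
w=Cam("wrist");t=Cam("top")
g=cv2.cvtColor(w.im,cv2.COLOR_BGR2GRAY)
cv2.imwrite("pics/w8.png",np.hstack([cv2.resize(w.im,(400,300)),cv2.resize(t.im[130:370,130:450],(400,300))]))
T=ftool(.4);piv=np.array([.689,.027])
def tcp(f,r=.15,o=.025):
    F=piv+r*np.array([-np.cos(f),-np.sin(f)])+o*np.array([-np.sin(f),np.cos(f)]);return np.r_[F-[.045,0],.055]
for f in(1.1,1.3,1.45,1.6):go(tcp(f),T)
E
```

```text
clock: 17.3
position: [0.536, -0.0758, 0.0606]
tcp_rot: [1.992, 2.003, 0.407]
wrist_force: [-0.4, 0.1, 0.7]
grip_width: 0.0851
[-0.387  0.348  0.632  2.169 -0.791  0.384  0.877]
lin [-2.1, 1.62, 1.19] rot [0.002, -0.0, 0.006] rows 0.5809450836597256 0.04437619494997532
lin [-3.66, 4.01, 2.21] rot [0.002, -0.0, 0.006] rows 1.1732009420324798 0.04437619494997532
lin [-4.48, 5.97, 3.04] rot [0.002, -0.0, 0.006] rows 1.6122925130614931 0.04437619494997532
lin [-4.97, 8.02, 3.91] rot [0.002, -0.0, 0.006] rows 2.0428725265650454 0.04437619494997532
```

```bash
python3 - <<'E'
from h import *
t=Cam("top");g=cv2.cvtColor(t.im,cv2.COLOR_BGR2GRAY)
print("old stapler px",[int(g[int(v),int(u)]) for u,v in((340,258),(325,230),(335,245))],t.proj([.464,-.054,.06]))
w=Cam("wrist");gw=cv2.cvtColor(w.im,cv2.COLOR_BGR2GRAY)
piv=np.array([.689,.027])
for z in(.08,):
  for f in np.arange(.3,1.6,.1):
    q=[w.proj(np.r_[piv+r*np.array([-np.cos(f),-np.sin(f)]),z]) for r in(.1,.14,.18,.21)]
    print(round(f,1),[int(gw[int(v),int(u)]) if 0<=u<640 and 0<=v<480 else None for u,v in q])
E
```

```text
old stapler px [156, 107, 109] [351.45739072 271.83219897]
0.3 [43, 178, 175, 221]
0.4 [35, 32, 156, 217]
0.5 [164, 35, 154, 224]
0.6 [157, 146, 39, 29]
0.7 [27, 107, 73, 32]
0.8 [81, 30, 25, 33]
0.9 [25, 25, 33, 33]
1.0 [40, 38, 32, 34]
1.1 [44, 37, 34, 30]
1.2 [45, 40, 35, 32]
1.3 [44, 122, 55, 103]
1.4 [175, 31, 43, 107]
1.5 [233, 183, 43, 34]
```

The old stapler pixels are now bright desk, and the stapler lies near 1.0 rad. Continuing the arc.

```bash
python3 -m pendant '[{"linear":[-1.1,0.8,0.7],"rotation":[0,0,0]},{"linear":[-2.1,1.6,1.2],"rotation":[0,0,0]},{"linear":[-3,2.8,1.7],"rotation":[0,0,0]},{"linear":[-3.7,4,2.2],"rotation":[0,0,0]},{"linear":[-4.1,5,2.6],"rotation":[0,0,0]},{"linear":[-4.5,6,3],"rotation":[0,0,0.006]},{"linear":[-4.5,6,3],"rotation":[0,0,0.006]}]'
python3 - <<'E'
from h import *
s=ctrl.sense();print(s["joint_positions"].round(3))
T=ftool(.4)
for x in(.61,.62,.63):go([x,-.125,.056],T)
E
```

```text
clock: 18.2
position: [0.6016, -0.1199, 0.0548]
tcp_rot: [2.0, 2.0, 0.406]
wrist_force: [-1.2, 0.5, 0.6]
grip_width: 0.085
[-0.25   0.484  0.595  1.982 -0.841  0.484  0.943]
lin [-0.51, 0.82, 0.22] rot [0.002, 0.001, 0.0] rows 0.19701935154749547 0.01295344679617734
lin [-0.51, 1.74, 0.61] rot [0.002, 0.001, 0.0] rows 0.3816700048436874 0.01295344679617734
lin [-0.51, 2.66, 1.0] rot [0.002, 0.001, 0.0] rows 0.57665185364357 0.01295344679617734
```

```bash
python3 -m pendant '[{"linear":[-0.3,0.5,0.1],"rotation":[0,0,0]},{"linear":[-0.5,0.9,0.3],"rotation":[0,0,0]},{"linear":[-0.5,1.3,0.4],"rotation":[0,0,0]},{"linear":[-0.5,1.5,0.5],"rotation":[0,0,0]},{"linear":[-0.5,1.5,0.5],"rotation":[0,0,0]}]'
python3 -m pendant '[{"linear":[0,0.2,0.1],"rotation":[0,0,0]},{"linear":[0,0.4,0.2],"rotation":[0,0,0]},{"linear":[0,0.4,0.2],"rotation":[0,0,0]}]'
```

```text
clock: 18.7
position: [0.6162, -0.1255, 0.0557]
tcp_rot: [2.002, 2.0, 0.405]
wrist_force: [-0.3, 0.6, -0.3]
grip_width: 0.0849
clock: 19.0
position: [0.621, -0.1255, 0.0557]
tcp_rot: [2.002, 2.0, 0.406]
wrist_force: [-0.7, -0.7, -0.7]
grip_width: 0.0848
```

Still no stop contact; creep in 2–3 mm steps.

```bash
for i in 1; do :; done; python3 -m pendant '[{"linear":[0,0.2,0.1],"rotation":[0,0,0]},{"linear":[0,0.3,0.15],"rotation":[0,0,0]},{"linear":[0,0.3,0.15],"rotation":[0,0,0]}]'
python3 -m pendant '[{"linear":[0,0.2,0.1],"rotation":[0,0,0]},{"linear":[0,0.3,0.15],"rotation":[0,0,0]},{"linear":[0,0.3,0.15],"rotation":[0,0,0]}]'
python3 -m pendant '[{"linear":[0,0.2,0.1],"rotation":[0,0,0]},{"linear":[0,0.3,0.15],"rotation":[0,0,0]},{"linear":[0,0.3,0.15],"rotation":[0,0,0]}]'
```

```text
clock: 19.3
position: [0.6237, -0.1252, 0.0552]
tcp_rot: [2.003, 2.001, 0.406]
wrist_force: [-3.6, -0.6, 1.5]
grip_width: 0.0852
clock: 19.6
position: [0.6238, -0.1251, 0.0543]
tcp_rot: [2.007, 2.004, 0.404]
wrist_force: [-15.9, 0.8, 11.1]
grip_width: 0.0849
clock: 19.9
position: [0.6239, -0.1251, 0.0539]
tcp_rot: [2.012, 2.007, 0.403]
wrist_force: [-31.5, 2.8, 24.9]
grip_width: 0.085
```

It stopped at x = 0.6238, where I expected it (0.622). Back off straight toward the robot, rise, and look.

```bash
python3 -m pendant '[{"linear":[0,-0.5,-0.2],"rotation":[0,0,0]},{"linear":[0,-2,-0.9],"rotation":[0,0,0]},{"linear":[0,-5,-2.1],"rotation":[0,0,0]},{"linear":[0,-8,-4],"rotation":[0,0,0]},{"linear":[0,-10,-8],"rotation":[0,0,0]},{"linear":[0,-9,-12],"rotation":[0,0,0]},{"linear":[0,-9,-16],"rotation":[0,0,0]},{"linear":[0,-9,-18],"rotation":[0,0,0]},{"linear":[0,-9,-18],"rotation":[0,0,0]}]'
python3 - <<'E'
from h import *
w=Cam("wrist");t=Cam("top");S=Cam("scene")
cv2.imwrite("pics/wr9.png",w.im)
c=np.vstack([np.hstack([cv2.resize(w.im,(400,300)),cv2.resize(t.im[130:370,110:430],(400,300))]),np.hstack([cv2.resize(S.im[150:420,180:500],(400,290)),np.zeros((290,400,3),np.uint8)])]);cv2.imwrite("pics/w9.png",c)
g=cv2.cvtColor(w.im,cv2.COLOR_BGR2GRAY);piv=np.array([.689,.027])
for dx in np.arange(-.04,.045,.01):
    print(round(dx,3),[int(g[int(v),int(u)]) for u,v in[w.proj([.689-.027*r+dx,.027-r,.09]) for r in(.06,.1,.14,.18,.22)]])
E
```

```text
clock: 20.8
position: [0.4798, -0.1247, 0.1893]
tcp_rot: [1.997, 1.998, 0.417]
wrist_force: [0.3, 0.9, -0.1]
grip_width: 0.0852
-0.04 [144, 145, 148, 140, 111]
-0.03 [22, 26, 24, 23, 52]
-0.02 [26, 31, 27, 25, 28]
-0.01 [41, 40, 31, 38, 22]
0.0 [39, 52, 40, 29, 21]
0.01 [38, 47, 42, 32, 21]
0.02 [229, 59, 42, 36, 121]
0.03 [231, 230, 170, 171, 123]
0.04 [229, 229, 230, 198, 123]
```

View pics/w9.png

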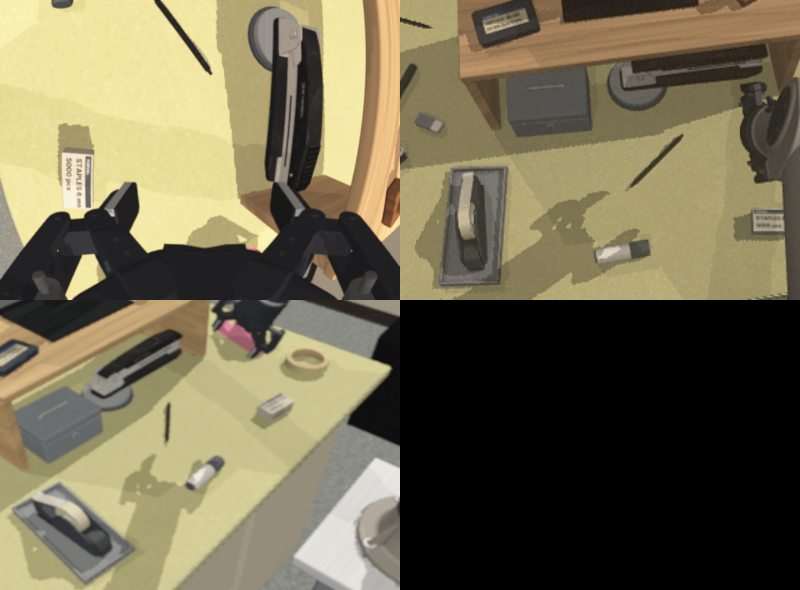

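The stapler lies under the board along the riser front (top inset, row 75). The dispenser is upright in the tray, and the box, glue stick, staple box and pen are in place. One numeric check of parallelism and of the other things against the first top view, then hand in.

```bash
python3 - <<'E'
from h import *
w=Cam("wrist");g=cv2.GaussianBlur(cv2.cvtColor(w.im,cv2.COLOR_BGR2GRAY),(3,3),0)
e=[]
for r in np.arange(.07,.19,.01):
    for d in np.arange(-.06,0,.0005):
        u,v=w.proj([.689+d,.027-r,.06])
        if g[int(round(v)),int(round(u))]<85:e.append((r,d));break
e=np.array(e);p=np.polyfit(e[:,0],e[:,1],1);print("front edge slope dx/d(-y)",p[0].round(3),"riser -0.027; resid",np.abs(np.polyval(p,e[:,0])-e[:,1]).max())
a=cv2.imread("pics/top0.png");b=Cam("top").im
for n,(x0,y0,x1,y1) in dict(cash=(195,180,265,240),glue=(262,318,314,345),staple=(388,294,430,322),pen=(294,255,318,280)).items():
    print(n,cv2.absdiff(a[y0:y1,x0:x1],b[y0:y1,x0:x1]).mean().round(1), cv2.phaseCorrelate(np.float32(cv2.cvtColor(a[y0:y1,x0:x1],6)),np.float32(cv2.cvtColor(b[y0:y1,x0:x1],6)))[0])
print(ctrl.sense()["wrist_force"].round(1)); print(ctrl.hand_in())
E
```

```text
front edge slope dx/d(-y) -0.023 riser -0.027; resid 0.0006346153846153932
cash 6.5 (-0.11242268824417323, -0.04746402187283749)
glue 14.2 (0.16549773428389614, 0.5092920027636101)
staple 21.9 (0.286270971304905, -0.4213272539090358)
pen 41.4 (-0.0573398783821677, 0.46074791769578916)
[-0.1 -0.1 -0.4]
the job is handed in; nothing more can be done
None
```

The job is done and handed in at about 21 s of the 72 s. I lifted the dark tape dispenser out of the right bay and set it upright in the tray. Then I pushed the stapler home into that bay with the side of an open finger until it met its stop.

**First grasp:** it sat too high and too far toward the tail because joint 6 was at its range limit. I released it and grasped again deeper before lifting anything.

**Final checks:**
- **Stapler:** the finger stopped at x = 0.624 m, against 0.622 expected. The force rose to about 40 N with no more movement, so it is against a hard stop. Its front edge slopes −0.023, against −0.027 measured for the riser, so the two are parallel to within measurement error.
- **Dispenser:** it stands upright inside the tray in the last pictures. I placed it about 0.1 rad off the tray's axis because joint 7 was near its limit.
- **Things to leave alone:** the cash box, glue stick, staple box and pen all match the first top view to about 0.5 px. The brightness differences for the staple box and pen (21.9 and 41.4) were higher. I put that down to shadows changing and the stapler no longer covering the pen, but did not check it further.
- **Robot:** it was touching nothing when I handed in (wrist force under 0.5 N).

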